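# Load the matching rail into the welding jig

## Robot

A 6-joint arm with a two-finger parallel gripper is mounted at the origin on the work surface. World frame = base frame: x ahead of the robot, y to its left, z up, the work surface at z = 0. Lengths are in m, angles in rad, forces in N, time in s.
With the tool pointing down it reaches from about 0.35 to 0.85 m from the base axis. Payload 8.1 kg.
Tool frame: the origin (TCP) lies at the very end of the fingers, on their centre line; the grasp point (between the pads) lies hold_point_z behind it (hold_point_z is the distance from the TCP to the grasp point, in m); z points along the fingers, y is the line along which they close (so a half turn about z gives the same grasp; the last joint's range is limited). The gripper opens to 93 mm and grips with 3 to 60 N. Pads are 15 mm wide; open, the fingers measure 128 mm over their backs; the gripper's body (75 mm by 188 mm) begins 65 mm behind the grasp point.
Start: joints at [1.108, 0.13, 1.488, -0, 1.523, -0.085], TCP at [0.221, 0.558, 0.219] pointing down, gripper open.
Joint ranges: [-2.96, 2.96], [-0.89, 2.26], [0.02, 2.5], [-1.34, 4.48], [0, 2.73], [-2.66, 2.66]. Speed limits (rad/s): [2.39, 2.39, 2.79, 3.14, 3.14, 3.14].

## Interface

Orientations are given as a rotation vector (axis times angle).
In Python, from cell import observe, snapshot, job_done, hold_point_z gives the robot as it stands. The module is installed in compiled form; this text tells all that it offers.
- The arm moves only by the tool step_arm, never from a script. Its argument "plan" is a list of rows, each a list of 5 numbers: the opening, from 0 (shut) to 1 (fully open), then the shift along the tool's x, y, z in cm, then the turn about the tool's z in rad. A call has 1 to 8 rows; each row is the pose to reach, as a shift and turn from the pose commanded when the call began, along the tool's axes at that moment; what a row does not reach only later rows make up. A row lasts 1/12 s, in which the tool goes at most 41.7 mm and 7.16 degrees, less where a joint would pass 70% of its speed; a pose out of reach is approached as far as the arm can. A call with a gripper value outside its range is refused whole. The fingers move at their own pace and stop on an object; "squeeze" is the grip in N (left out, the last holds). Time passes only in rows, so rows that repeat a pose let the fingers close. It gives the time, the measured TCP pose, the force, the opening and the grip force at its end, in the units of the state.
- observe(): the state, without advancing time (a new reading comes with each control period).
- snapshot(name): name is "scene" or "side" or "wrist"; returns a dict with "image" (480x640x3 uint8, red, green, blue), "range_z" (480x640 float32, m along the optical axis (not along the pixel's ray), 0 where there is no reading), "K" (3x3 intrinsics, pixels), "pose" (4x4, takes a point from camera to world coordinates). Camera axes: x right, y up, looking along -z (the intrinsics and any distortion apply to the point x, -y, -z); pixel columns grow to the right and rows downward; lengths in m; the calibration is good to about 2 mm. A picture is of the moment at which its call begins.
- job_done(): hands the job in; it is judged then, once.
The state is a dict: "time": time; "joints": joint angles; "joint_vel": joint speeds; "joint_efforts": joint torques, N m; "tcp_pos": TCP position; "orientation": TCP orientation; "contact_force": force on the tool from outside, world axes, zero at the start; "moment": the same for the moment, N m; "gripper_width": finger opening in m; "finger_force": force on a finger pad.
Only numpy, scipy, OpenCV 4.12 (cv2) and the standard library are available. Lean on these libraries where they do the work, as an engineer would, in place of code of your own. Each camera call takes 0.05 s, during which the arm holds its last target. There are 200 camera calls.

## Task

The welding jig already holds one rail under the strap in its left lane. First clear the red magnet off the right lane into the green tray, then take from the loose rails on the bench the one of the same kind as the strapped rail, lay it flat and the same way up in the right lane, and swing the yellow-handled clamp down until it bears on the rail. Leave the strapped rail, the two parked in the rack and the other loose rails where they are.

Things in the scene. Friction and masses are not known exactly. Their poses are not given: they have to be found in the camera images.
- jig: fixed grey welding jig: base plate 190 (x, from -80 to +110) x 210 (y) mm, 10 mm thick, with two parallel lanes along its own x. Origin at the underside of the plate, midway between the lanes; z up
- lane_loaded (a point): centre of the floor of the jig's left (+y) lane, on top of the base plate, 10 mm above the table; x along the lane, z up. One rail already lies here under a fixed yellow strap (16 mm wide, 30 mm towards +x from the centre, its top 50 mm above the table)
- lane_empty (a point): floor centre of the jig's right (-y) lane, 10 mm above the table, 100 mm from the other lane; x along the lane, z up. A rail fits between four steel side blocks (12 mm high, 34 to 58 mm either side of the centre along x, 40 mm apart across) and two end stops (12 mm high, 130 mm apart); the middle 68 mm are open for the fingers. The magnet lies here at the start
- clamp_pivot (a point): hinge of the hold-down clamp, at the far (+x) end of the right lane, 88 mm from the lane's centre, 50 mm above the table; axes as the jig's, hinge along y. Its arm is 92 mm long, the last 36 mm a yellow grip 14 mm thick, 22 mm wide; a black pad 36 mm wide, 45 mm from the hinge, meets the rail
- clamp (a joint): angle of the hold-down clamp arm (rad): 0 upright, negative leaning away from the lane (+x), grows as it swings over the lane (towards -x) and down. It stays where it is left (stiff hinge, about 2 N at the grip). About 1.55 with its pad down on a seated rail; 1.72 is the limit of an empty lane
- magnet: red welding magnet block with a steel sole and a black dot on top, 36 (x) x 56 (y) x 24 (z) mm; origin at the centre of its underside
- tray: fixed green open tool tray, outside 160 (x) x 120 (y) x 35 (z) mm, walls and floor 4 mm; origin at the centre of its underside
- tray_in (a point): centre of the tray's inner floor, axes as the tray's
- rack: fixed low plywood rack just left (+y) of the jig, 140 (x) x 136 (y) mm, ribs 22 mm high, holding two parked rails side by side; origin at the centre of its underside
- square_set: rail 120 (x) x 32 (y) x 32 (z) mm: square tube, painted red, closed flat top, dark square openings at its ends. Origin at the centre of its underside. Lies in the jig's left lane or parked in the plywood rack; not to be moved
- square_bench: rail of the same kind as square_set (120 x 32 x 32 mm: square tube, painted red, closed flat top, dark square openings at its ends), lying on the bench top to the robot's right. Origin at the centre of its underside, x along its length
- channel_set: rail 120 (x) x 32 (y) x 32 (z) mm: U-shaped channel of bare aluminium-coloured metal, open upwards, walls 5 mm. Origin at the centre of its underside. Lies in the jig's left lane or parked in the plywood rack; not to be moved
- channel_bench: rail of the same kind as channel_set (120 x 32 x 32 mm: U-shaped channel of bare aluminium-coloured metal, open upwards, walls 5 mm), lying on the bench top to the robot's right. Origin at the centre of its underside, x along its length
- round_set: rail 120 (x) x 32 (y) x 32 (z) mm: round tube 32 mm in diameter, painted blue, on two flat feet (16 x 32 x 10 mm) centred 48 mm either side of the middle. Origin at the centre of its underside. Lies in the jig's left lane or parked in the plywood rack; not to be moved
- round_bench: rail of the same kind as round_set (120 x 32 x 32 mm: round tube 32 mm in diameter, painted blue, on two flat feet (16 x 32 x 10 mm) centred 48 mm either side of the middle), lying on the bench top to the robot's right. Origin at the centre of its underside, x along its length

How it is judged:
On the way, in this order (a step that is already met when the one before it is completed fails the run):
1. the magnet lies released in the tray (x of magnet in the frame of tray_in between -0.075 and 0.075 m and y of magnet in the frame of tray_in between -0.055 and 0.055 m and z of magnet in the frame of tray_in below 0.03 m and linear speed of magnet below 0.02 m/s and contact force between the fingers and magnet below 0.1 N), for 0.2 s.
2. the loose rail that matches the strapped one lies flat in the right lane, released, with the clamp not yet down (((horizontal distance between square_set and lane_loaded below 0.02 m and horizontal distance between square_bench and lane_empty below 0.01 m and z of square_bench in the frame of lane_empty between -0.004 and 0.004 m and angle between square_bench's own z axis and vertical below 0.06 rad and angle between the x axis of square_bench and the x axis of lane_empty, either way round below 0.1 rad and distance of each of channel_bench, round_bench from where it was at the start of the episode below 0.03 m) or (horizontal distance between channel_set and lane_loaded below 0.02 m and horizontal distance between channel_bench and lane_empty below 0.01 m and z of channel_bench in the frame of lane_empty between -0.004 and 0.004 m and angle between channel_bench's own z axis and vertical below 0.06 rad and angle between the x axis of channel_bench and the x axis of lane_empty, either way round below 0.1 rad and distance of each of square_bench, round_bench from where it was at the start of the episode below 0.03 m) or (horizontal distance between round_set and lane_loaded below 0.02 m and horizontal distance between round_bench and lane_empty below 0.01 m and z of round_bench in the frame of lane_empty between -0.004 and 0.004 m and angle between round_bench's own z axis and vertical below 0.06 rad and angle between the x axis of round_bench and the x axis of lane_empty, either way round below 0.1 rad and distance of each of square_bench, channel_bench from where it was at the start of the episode below 0.03 m)) and value of joint clamp below 1.2 rad and contact force between the fingers and square_bench below 0.1 N and contact force between the fingers and channel_bench below 0.1 N and contact force between the fingers and round_bench below 0.1 N), for 0.2 s.
3. the clamp is down on the rail (value of joint clamp above 1.47 rad), for 0.2 s.
At the end, for the whole second after the job is handed in: Matching rail at rest flat in the right lane (10 mm of its centre, 4 mm in height, 0.10 rad along it, 0.06 rad upright); clamp 1.47 to 1.63 rad; magnet at rest in the tray, under 30 mm above its floor; strapped and parked rails within 20 mm, other loose rails within 30 mm of their starts (((horizontal distance between square_set and lane_loaded below 0.02 m and horizontal distance between square_bench and lane_empty below 0.01 m and z of square_bench in the frame of lane_empty between -0.004 and 0.004 m and angle between square_bench's own z axis and vertical below 0.06 rad and angle between the x axis of square_bench and the x axis of lane_empty, either way round below 0.1 rad and distance of each of channel_bench, round_bench from where it was at the start of the episode below 0.03 m) or (horizontal distance between channel_set and lane_loaded below 0.02 m and horizontal distance between channel_bench and lane_empty below 0.01 m and z of channel_bench in the frame of lane_empty between -0.004 and 0.004 m and angle between channel_bench's own z axis and vertical below 0.06 rad and angle between the x axis of channel_bench and the x axis of lane_empty, either way round below 0.1 rad and distance of each of square_bench, round_bench from where it was at the start of the episode below 0.03 m) or (horizontal distance between round_set and lane_loaded below 0.02 m and horizontal distance between round_bench and lane_empty below 0.01 m and z of round_bench in the frame of lane_empty between -0.004 and 0.004 m and angle between round_bench's own z axis and vertical below 0.06 rad and angle between the x axis of round_bench and the x axis of lane_empty, either way round below 0.1 rad and distance of each of square_bench, channel_bench from where it was at the start of the episode below 0.03 m)) and value of joint clamp between 1.47 and 1.63 rad and x of magnet in the frame of tray_in between -0.075 and 0.075 m and y of magnet in the frame of tray_in between -0.055 and 0.055 m and z of magnet in the frame of tray_in below 0.03 m and linear speed of each of magnet, square_bench, channel_bench, round_bench below 0.02 m/s and distance of each of square_set, channel_set, round_set from where it was at the start of the episode below 0.02 m); the robot touches nothing.
It fails at once if the strapped rail or a parked rail is moved more than 20 mm (distance of any of square_set, channel_set, round_set from where it was at the start of the episode above 0.02 m).
It fails at once if a loose rail that does not match the strapped one is moved more than 30 mm ((horizontal distance between square_set and lane_loaded below 0.02 m and distance of any of channel_bench, round_bench from where it was at the start of the episode above 0.03 m) or (horizontal distance between channel_set and lane_loaded below 0.02 m and distance of any of square_bench, round_bench from where it was at the start of the episode above 0.03 m) or (horizontal distance between round_set and lane_loaded below 0.02 m and distance of any of square_bench, channel_bench from where it was at the start of the episode above 0.03 m)).
It also fails if it takes over 69 s, if anything falls off the work surface, if the arm or the gripper's body presses on something with over 40 N, if the wrist force passes 120 N, or if a joint passes its speed limit or range.

## Working session

There is one attempt and no reset: what is moved stays moved. The work goes in short steps, Python scripts to look and compute and a tool call to move; the robot and the scene stay as the last step left them, time stands still between calls to the robot, and variables do not carry over. Pictures are saved under pics/ and viewed, at most 10 in all, crops included, and the job is handed in when it is done.

Besides the shell and the picture viewer there is one more tool, called after "Call:" as name([rows], argument=value, ...), one row to a line, values as JSON. step_arm: Moves the arm, as the interface text tells. Its arguments: {"type":"object","properties":{"plan":{"type":"array"},"squeeze":{"type":"number"}},"required":["plan"]}

```bash
mkdir -p pics; cat > h.py <<'E'
import numpy as np, cv2
from cell import observe, snapshot, job_done, hold_point_z
def snap(name,fn):
    s=snapshot(name); cv2.imwrite('pics/'+fn+'.png',s['image'][:,:,::-1]); np.savez('pics/'+fn+'.npz',**s); return s
def cloud(s):
    K=s['K'];d=s['range_z'];v,u=np.mgrid[:480,:640]
    P=np.stack([(u-K[0,2])/K[0,0]*d,-(v-K[1,2])/K[1,1]*d,-d],-1)
    T=np.array(s['pose']);W=P@T[:3,:3].T+T[:3,3];W[d<=0]=np.nan;return W
E
python3 - <<'E'
from h import *
print(observe(),hold_point_z)
for n in('scene','side','wrist'):
    s=snap(n,n+'0');print(n,s.keys(),s['pose'],s['K'])
E
```

```text
{'time': 0.0, 'joints': array([ 1.10759090e+00,  1.31163527e-01,  1.48927254e+00,  2.90513683e-05,
        1.52301821e+00, -8.54119847e-02]), 'joint_vel': array([ 0.00088788,  0.00019438,  0.00025601, -0.00073757, -0.00073793,
       -0.00054856]), 'joint_efforts': array([ 8.67724466e-04, -5.59869254e+01, -4.91747653e+01,  7.64587708e-02,
        3.58495535e-02, -1.10719852e-04]), 'tcp_pos': array([0.22103983, 0.55718133, 0.21758975]), 'orientation': array([-5.89815695e-01, -3.08518562e+00,  2.80208759e-03]), 'contact_force': array([ 0.40211335,  0.24704315, -0.04293985]), 'moment': array([-0.00233355,  0.04023888, -0.04122299]), 'finger_force': 0.0, 'gripper_width': 0.09306622856503115} 0.0188
scene dict_keys(['image', 'range_z', 'K', 'pose']) [[-0.31298199 -0.69692992  0.64523713  1.53443995]
 [ 0.94960084 -0.21722661  0.2259886   0.32972339]
 [-0.01733554  0.68344808  0.72979326  1.18414214]
 [ 0.          0.          0.          1.        ]] [[601.36554651   0.         315.25908307]
 [  0.         601.36554651 244.19333215]
 [  0.           0.           1.        ]]
side dict_keys(['image', 'range_z', 'K', 'pose']) [[ 0.81472337  0.30782376 -0.49139634  0.01975981]
 [-0.57977635  0.44594711 -0.68190217 -0.76816587]
 [ 0.00923109  0.84046161  0.54179246  0.64663411]
 [ 0.          0.          0.          1.        ]] [[503.68266502   0.         319.05027005]
 [  0.         503.68266502 242.09895077]
 [  0.           0.           1.        ]]
wrist dict_keys(['image', 'range_z', 'K', 'pose']) [[ 0.36812347 -0.89666763 -0.24591111  0.15347868]
 [ 0.9297746   0.35442412  0.09951244  0.5835479 ]
 [-0.00207276 -0.26527477  0.96417063  0.38365547]
 [ 0.          0.          0.          1.        ]] [[411.68903947   0.         323.14052822]
 [  0.         411.68903947 233.73622933]
 [  0.           0.           1.        ]]
```

View pics/scene0.png

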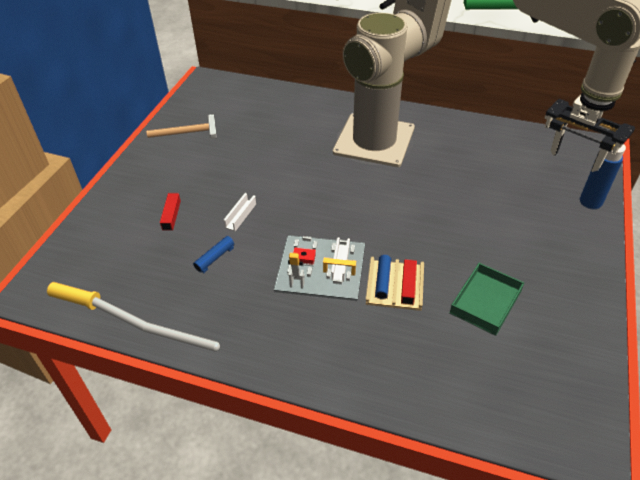

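View pics/side0.png

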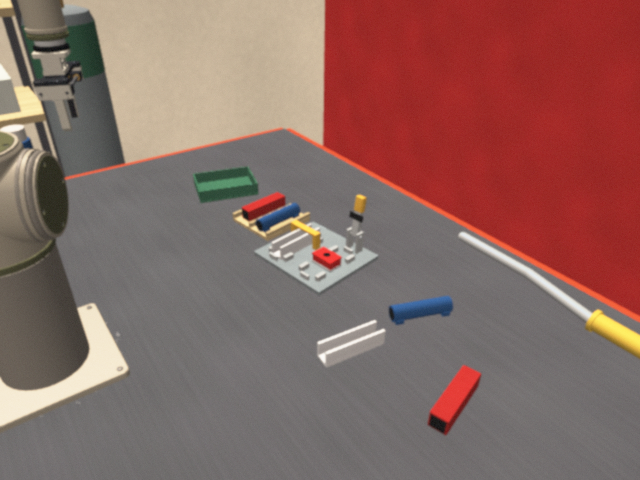

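The strapped rail is the bare channel (scene ~340,262), so the match is the loose open-up channel at scene (240,211) / side (350,342). The magnet is at scene (304,256), the tray at (487,298) and the raised clamp at (294,265). Next I measure their positions.

```bash
python3 - <<'E'
from h import *
L={n:dict(np.load(f'pics/{n}0.npz')) for n in('scene','side')}
def rect(W,m,l):
    p=W[m][:,:2].astype(np.float32)*1000
    if len(p)<8: print(l,len(p));return
    r=cv2.minAreaRect(p);print(l,len(p),'c',np.round(r[0],1),'sz',np.round(r[1],1),'ang',round(r[2],1),'z',np.round(np.nanpercentile(W[m][:,2],[5,50,95])*1000,1),'mean',p.mean(0))
for n,s in L.items():
    W=cloud(s);im=s['image'].astype(int);x,y,z=W[...,0],W[...,1],W[...,2]
    R,G,B=im[...,0],im[...,1],im[...,2]
    print(n)
    px={'scene':dict(ch=(240,211),mag=(304,256),tray=(487,298),jig=(320,285),sq=(171,211),rd=(214,254)),'side':dict(ch=(350,342),mag=(327,258),tray=(226,186),jig=(330,280),sq=(455,398),rd=(421,309))}[n]
    C={k:W[v-3:v+4,u-3:u+4].reshape(-1,3).mean(0) for k,(u,v) in px.items()};print({k:np.round(c,3) for k,c in C.items()})
    near=lambda k,r:np.hypot(x-C[k][0],y-C[k][1])<r
    rect(W,near('ch',.09)&(z>.025)&(z<.05)&(abs(R-B)<40),'ch top')
    rect(W,near('ch',.09)&(z>.010)&(z<.05)&(abs(R-B)<40),'ch all')
    red=(R>120)&(G<70)&(B<70)
    rect(W,near('mag',.06)&red&(z>.03),'mag top')
    rect(W,near('tray',.14)&(G>R+25)&(G>B+10)&(z>.028),'tray rim')
    rect(W,near('jig',.2)&(abs(z-.010)<.0035)&(abs(G-R)<40)&(G>100),'plate')
    rect(W,near('mag',.2)&(R>170)&(G>110)&(B<80)&(z>.06),'grip')
    rect(W,near('mag',.2)&(R>170)&(G>110)&(B<80)&(z<.06),'strap')
E
```

```text
scene
{'ch': array([ 0.446, -0.273,  0.019]), 'mag': array([nan, nan, nan]), 'tray': array([0.539, 0.425, 0.006]), 'jig': array([0.628, 0.022, 0.012]), 'sq': array([ 0.517, -0.449,  0.034]), 'rd': array([ 0.625, -0.268,  0.029])}
ch top 229 c [ 445.8 -271. ] sz [ 39.6 127.8] ang 84.7 z [25.8 31.6 37.5] mean [ 450.91095 -271.13583]
ch all 456 c [ 437.2 -281.3] sz [143.2 109.6] ang 41.1 z [11.  25.  36.4] mean [ 451.41434 -270.9878 ]
mag top 0
tray rim 355 c [550.6 423.7] sz [120.7 165.9] ang 74.2 z [30.8 36.4 41.1] mean [554.0905  422.22684]
plate 2341 c [565.2  19.9] sz [219.8 384.3] ang 8.7 z [ 7.8 11.2 13.3] mean [579.5153    37.705265]
grip 0
strap 0
side
{'ch': array([ 0.445, -0.274,  0.02 ]), 'mag': array([ 0.554, -0.056,  0.033]), 'tray': array([0.55 , 0.416, 0.011]), 'jig': array([ 0.532, -0.098,  0.009]), 'sq': array([ 0.494, -0.47 ,  0.031]), 'rd': array([ 0.607, -0.286,  0.025])}
ch top 569 c [ 448.6 -274.4] sz [ 34.9 121.3] ang 83.4 z [25.5 29.9 32.4] mean [ 446.33945 -275.36395]
ch all 1285 c [ 449.6 -274.7] sz [ 35.5 123.1] ang 83.6 z [11.2 23.4 31.9] mean [ 445.92822 -275.77576]
mag top 210 c [558.6 -48.2] sz [35.8 55.9] ang 8.5 z [30.5 32.3 34.4] mean [557.7689   -50.499493]
tray rim 253 c [549.1 418.2] sz [127.2 159.5] ang 74.1 z [28.5 31.2 34.4] mean [544.9177  408.65762]
plate 2538 c [ 553.  -105.9] sz [387.  239.5] ang 83.1 z [ 7.   8.8 11.9] mean [551.28424  -41.721756]
grip 96 c [653.7 -35.3] sz [13.2 21.1] ang 28.5 z [110.  125.7 138.7] mean [653.46265 -34.51663]
strap 37 c [565.7  51.3] sz [11.7 82.3] ang 16.6 z [43.3 47.4 49.7] mean [566.92377   46.142933]
```

```bash
python3 - <<'E'
import cv2
a=cv2.imread('pics/scene0.png')[180:315,150:440]
b=cv2.imread('pics/side0.png')[170:375,230:490]
a=cv2.resize(a,(600,280),interpolation=3);b=cv2.resize(b,(400,315),interpolation=3)
import numpy as np
c=np.zeros((600,600,3),np.uint8);c[:280]=a;c[280:595,:400]=b
cv2.imwrite('pics/crop0.png',c)
E
```

```text
(no output)
```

View pics/crop0.png

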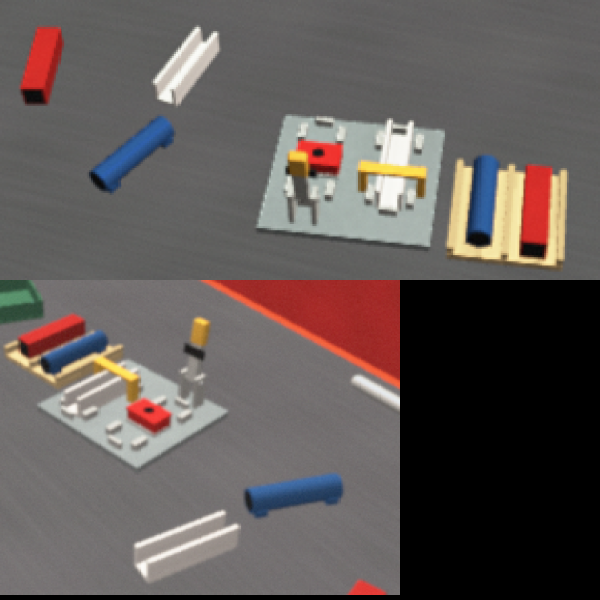

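The crop confirms it: the bench channel opens upwards (crop ~187,65), and the strapped rail is a channel. Next I move above the jig for an accurate wrist look.

Call:
step_arm([
  [1,-26,-21.5,0,0],
  [1,-26,-21.5,0,0],
  [1,-26,-21.5,0,0],
  [1,-26,-21.5,0,0],
  [1,-26,-21.5,0,0],
  [1,-26,-21.5,0,0],
  [1,-26,-21.5,0,0],
  [1,-26,-21.5,0,0],
], squeeze=30)

```text
time: 0.82
tcp_pos: [0.382, 0.2636, 0.2185]
orientation: [0.589, 3.086, 0.0]
contact_force: [0.1, 0.4, -0.3]
gripper_width: 0.0929
finger_force: 0.0
```

Call:
step_arm([
  [1,-26.5,-21.5,0,-0.52],
  [1,-26.5,-21.5,0,-0.52],
  [1,-26.5,-21.5,0,-0.52],
  [1,-26.5,-21.5,0,-0.52],
  [1,-26.5,-21.5,0,-0.52],
  [1,-26.5,-21.5,0,-0.52],
  [1,-26.5,-21.5,0,-0.52],
  [1,-26.5,-21.5,0,-0.52],
])

```text
time: 1.48
tcp_pos: [0.5339, -0.0067, 0.2185]
orientation: [0.223, -3.134, -0.0]
contact_force: [1.0, -0.4, 0.7]
gripper_width: 0.093
finger_force: 0.0
```

```bash
cat >> h.py <<'E'
from scipy.spatial.transform import Rotation as Ro
def shift(p,yaw=None):
    o=observe();R=Ro.from_rotvec(o['orientation']).as_matrix()
    cur=np.degrees(np.arctan2(R[1,1],R[0,1]));d=R.T@(np.array(p)-o['tcp_pos'])*100
    t=0 if yaw is None else -np.radians((yaw-cur+90)%180-90)
    print('tcp',np.round(o['tcp_pos'],4),'yaw',round(cur,1),'shift cm',np.round(d,2),'turn',round(t,3),'t',round(o['time'],2))
E
python3 - <<'E'
from h import *
s=snap('wrist','w1');W=cloud(s);im=s['image'].astype(int);x,y,z=W[...,0],W[...,1],W[...,2]
o=observe();print(o['tcp_pos'])
R,G,B=im[...,0],im[...,1],im[...,2]
def rect(m,l):
    n,lab,st,_=cv2.connectedComponentsWithStats(m.astype(np.uint8))
    k=1+st[1:,4].argmax();p=W[lab==k]
    r=cv2.minAreaRect((p[:,:2]*1000).astype(np.float32));print(l,len(p),np.round(r[0],1),np.round(r[1],1),round(r[2],1),np.round(np.percentile(p[:,2],[5,50,95])*1000,1))
rect((R>120)&(G<80)&(B<80)&(z>.028)&(y<.03),'mag')
rect((z>.006)&(z<.08)&(y>-.13)&(y<.12)&(x>.4)&(x<.72)&((G>=R-5)|(z>.02)),'plate+')
rect((z>.03)&(z<.042)&(abs(R-B)<40)&(y>0)&(y<.1),'strapped ch')
rect((R>150)&(G>110)&(B<90)&(z>.044)&(z<.056),'strap')
rect((R>150)&(G>110)&(B<90)&(z>.06),'grip')
E
```

```text
[ 0.53629862 -0.01305324  0.21804462]
mag 2284 [560.1 -45.9] [36.2 56.2] 9.0 [32.6 33.9 35.1]
plate+ 43046 [565.5   1.8] [190.6 210.6] 9.6 [ 8.8 10.3 49.4]
strapped ch 589 [523.   58.5] [84.2  5.5] 9.6 [32.  41.  41.9]
strap 1634 [571.4  53.4] [16.9 81.6] 9.9 [48.7 49.8 51. ]
grip 434 [660.3 -32.4] [14.  20.6] 1.5 [138.6 140.4 141.7]
```

View pics/w1.png

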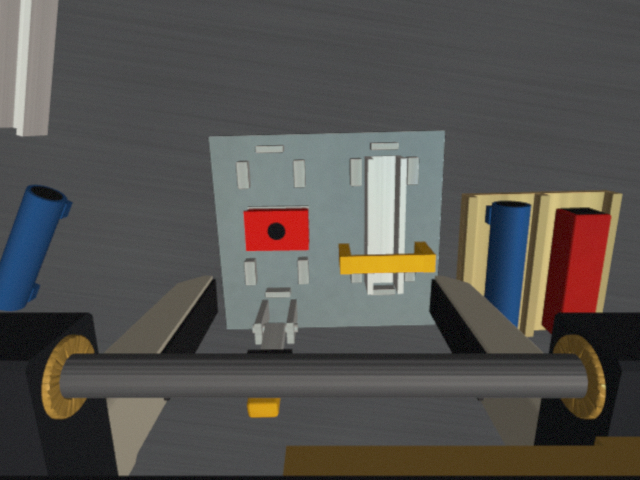

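The wrist view shows the jig clearly: magnet at (277,230), strapped channel at (385,225), clamp leaning away at (270,350), right lane otherwise clear. Jig yaw is 9.6°, and the right-lane centre is ≈ (0.559, -0.050).

```bash
python3 -c "
from h import *
shift([.560,-.046,.013],99)"
```

```text
tcp [ 0.5363 -0.0131  0.218 ] yaw 97.9 shift cm [-1.88 -3.51 20.52] turn -0.019 t 1.53
```

Call:
step_arm([
  [0.85,-1.9,-3.5,3,-0.02],
  [0.85,-1.9,-3.5,6,-0.02],
  [0.85,-1.9,-3.5,9,-0.02],
  [0.85,-1.9,-3.5,12,-0.02],
  [0.85,-1.9,-3.5,15,-0.02],
  [0.85,-1.9,-3.5,17,-0.02],
  [0.85,-1.9,-3.5,17,-0.02],
])

```text
time: 2.12
tcp_pos: [0.5527, -0.0359, 0.0428]
orientation: [0.254, -3.122, -0.004]
contact_force: [-0.6, -0.3, -0.7]
gripper_width: 0.0793
finger_force: 0.0
```

```bash
python3 -c "
from h import *
shift([.560,-.046,.013],99)"
```

```text
tcp [ 0.5527 -0.0359  0.0428] yaw 99.3 shift cm [-0.58 -1.13  2.97] turn 0.005 t 2.12
```

Call:
step_arm([
  [0.85,0,0,0,0],
  [0.85,0,0,0,0],
])

```text
time: 2.28
tcp_pos: [0.5581, -0.0367, 0.0502]
orientation: [-0.254, 3.13, -0.001]
contact_force: [-0.3, -0.1, 0.6]
gripper_width: 0.0793
finger_force: 0.0
```

```bash
python3 -c "
from h import *
shift([.560,-.046,.013],99);print(observe()['joint_vel'])"
```

```text
tcp [ 0.5581 -0.0367  0.0502] yaw 99.3 shift cm [-0.03 -0.95  3.72] turn 0.005 t 2.28
[-0.00130117 -0.01886539 -0.01658127 -0.00185473 -0.00329739 -0.00144494]
```

Call:
step_arm([
  [0.85,0,-0.95,1.2,0],
  [0.85,0,-0.95,2.4,0],
  [0.85,0,-0.95,3.7,0],
  [0.85,0,-0.95,3.7,0],
  [0.85,0,-0.95,3.7,0],
])

```text
time: 2.7
tcp_pos: [0.5584, -0.0461, 0.0106]
orientation: [0.254, -3.131, -0.0]
contact_force: [0.2, -0.5, -0.0]
gripper_width: 0.0791
finger_force: 0.0
```

Call:
step_arm([
  [0.3,0,0,0,0],
  [0.3,0,0,0,0],
  [0.3,0,0,0,0],
  [0.3,0,0,0,0],
  [0.3,0,0,0,0],
  [0.3,0,0,0,0],
], squeeze=40)

```text
time: 3.2
tcp_pos: [0.5585, -0.0459, 0.0114]
orientation: [0.255, -3.131, -0.0]
contact_force: [0.5, 0.4, -0.8]
gripper_width: 0.0551
finger_force: 40.0
```

Call:
step_arm([
  [0.3,0,0,-2,0],
  [0.3,0,0,-5,0],
  [0.3,0,0,-9,0],
  [0.3,0,0,-12,0],
  [0.3,0,0,-12,0],
  [0.3,0,0,-12,0],
])

```text
time: 3.7
tcp_pos: [0.5606, -0.0463, 0.1343]
orientation: [-0.254, 3.126, -0.002]
contact_force: [-0.2, 0.2, -2.5]
gripper_width: 0.0551
finger_force: 40.0
```

```bash
python3 -c "
from h import *
shift([.550,.421,.010],74);print(observe()['finger_force'])"
```

```text
tcp [ 0.5606 -0.0463  0.1343] yaw 99.3 shift cm [-6.44 46.31 12.38] turn 0.441 t 3.7
39.999520406126976
```

Call:
step_arm([
  [0.3,-0.5,3.9,0,0],
  [0.3,-1.1,7.8,0,0],
  [0.3,-1.6,11.7,0,0],
  [0.3,-2.1,15.6,0,0],
  [0.3,-2.7,19.5,0,0],
  [0.3,-3.2,23.4,0,0],
  [0.3,-3.6,26,0,0],
  [0.3,-3.6,26,0,0],
])

```text
time: 4.37
tcp_pos: [0.55, 0.2212, 0.1291]
orientation: [0.261, -3.127, -0.002]
contact_force: [-0.2, -0.1, -1.1]
gripper_width: 0.056
finger_force: 40.0
```

Call:
step_arm([
  [0.3,-0.5,3.9,0,0.1],
  [0.3,-1,7.8,0,0.2],
  [0.3,-1.6,11.7,0,0.3],
  [0.3,-2.1,15.6,0,0.4],
  [0.3,-2.8,20.3,0,0.44],
  [0.3,-2.8,20.3,0,0.44],
  [0.3,-2.8,20.3,0,0.44],
  [0.3,-2.8,20.3,0,0.44],
])

```text
time: 5.03
tcp_pos: [0.5463, 0.4202, 0.1292]
orientation: [-0.433, -3.109, 0.005]
contact_force: [0.8, -0.4, -1.7]
gripper_width: 0.0557
finger_force: 40.0
```

```bash
python3 -c "
from h import *
shift([.550,.421,.010],74);print(observe()['finger_force'])"
```

```text
tcp [0.5463 0.4202 0.1292] yaw 74.2 shift cm [-0.36  0.22 11.92] turn 0.003 t 5.03
39.99955281615257
```

Call:
step_arm([
  [0.3,0,0,3,0],
  [0.3,0,0,6.5,0],
  [0.3,0,0,9.5,0],
  [0.3,0,0,11,0],
  [0.3,0,0,11.8,0],
  [0.3,0,0,11.8,0],
  [0.3,0,0,11.8,0],
  [0.3,0,0,11.8,0],
])

```text
time: 5.7
tcp_pos: [0.5489, 0.422, 0.0164]
orientation: [0.435, 3.108, 0.004]
contact_force: [-0.1, -0.4, -2.2]
gripper_width: 0.0555
finger_force: 40.0
```

Call:
step_arm([
  [0.75,0,0,0,0],
  [0.75,0,0,0,0],
  [0.75,0,0,0,0],
  [0.75,0,0,-3,0],
  [0.75,0,0,-6,0],
  [0.75,0,0,-10,0],
  [0.75,0,0,-14,0],
  [0.75,0,0,-14,0],
])

```text
time: 6.37
tcp_pos: [0.5516, 0.4244, 0.166]
orientation: [0.433, 3.099, 0.017]
contact_force: [1.2, 1.0, 3.0]
gripper_width: 0.0696
finger_force: 0.0
```

```bash
python3 - <<'E'
from h import *
s=snap('scene','s2')
W=cloud(s);im=s['image'].astype(int)
m=(im[...,0]>120)&(im[...,1]<80)&(im[...,2]<80)&(abs(W[...,0]-.55)<.09)&(abs(W[...,1]-.42)<.09)
print(m.sum(),W[m].mean(0),np.percentile(W[m][:,2],95))
shift([.447,-.273,.15],84)
E
```

```text
270 [0.55193179 0.42311732 0.02986647] 0.03439426900657398
tcp [0.5506 0.4238 0.1621] yaw 74.1 shift cm [ -9.12 -69.87   0.6 ] turn -0.173 t 6.42
```

Call:
step_arm([
  [0.75,-0.5,-4,-1,0],
  [0.75,-1,-8,-2,0],
  [0.75,-1.6,-12,-3,0],
  [0.75,-2.1,-16,-4,0],
  [0.75,-2.6,-20,-4,0],
  [0.75,-3.1,-24,-4,0],
  [0.75,-3.6,-28,-4,0],
  [0.75,-4.1,-32,-4,0],
])

```text
time: 7.08
tcp_pos: [0.4979, 0.1007, 0.1933]
orientation: [0.434, 3.111, -0.0]
contact_force: [0.7, -0.5, 0.6]
gripper_width: 0.0695
finger_force: 0.0
```

Call:
step_arm([
  [0.75,-0.6,-4,0,0],
  [0.75,-1.1,-8,0,0],
  [0.75,-1.7,-12,0,0],
  [0.75,-2.2,-16,0,-0.05],
  [0.75,-2.7,-20,0,-0.1],
  [0.75,-3.2,-24,0,-0.15],
  [0.75,-3.7,-28,0,-0.17],
  [0.75,-4.2,-32,0,-0.17],
])

```text
time: 7.75
tcp_pos: [0.4506, -0.2186, 0.1934]
orientation: [0.167, 3.137, -0.0]
contact_force: [1.2, -0.8, -0.4]
gripper_width: 0.07
finger_force: 0.0
```

Call:
step_arm([
  [0.75,0,-3.5,0,0],
  [0.75,0,-4,0,0],
  [0.75,0,-4,0,0],
  [0.75,0,-4,0,0],
  [0.75,0,-4,0,0],
])

```text
time: 8.17
tcp_pos: [0.4473, -0.2553, 0.1933]
orientation: [-0.168, -3.137, -0.001]
contact_force: [-0.1, 0.7, -0.4]
gripper_width: 0.0696
finger_force: 0.0
```

```bash
python3 - <<'E'
from h import *
s=snap('wrist','w3');W=cloud(s);im=s['image'].astype(int);x,y,z=W[...,0],W[...,1],W[...,2]
R,B=im[...,0],im[...,2]
m=(np.hypot(x-.447,y+.273)<.085)&(z<.045)&(abs(R-B)<40)
for lo in(.006,.02,.028):
    p=W[m&(z>lo)];r=cv2.minAreaRect((p[:,:2]*1000).astype(np.float32));print(len(p),np.round(r[0],1),np.round(r[1],1),round(r[2],1),np.percentile(p[:,2],[5,50,95,99]))
shift([.448,-.273,.010],84)
E
```

```text
2369 [ 448.1 -273.8] [ 32.  120.3] 83.5 [0.00620379 0.03153703 0.03295613 0.03344682]
1924 [ 448.1 -273.8] [ 32.  120.3] 83.5 [0.02648188 0.03177424 0.03301353 0.03349599]
1800 [ 448.2 -273.8] [ 32.  120.3] 83.5 [0.03046273 0.03186175 0.03304211 0.03349777]
tcp [ 0.4474 -0.2552  0.1934] yaw 83.9 shift cm [-0.25 -1.78 18.34] turn -0.001 t 8.22
```

View pics/w3.png

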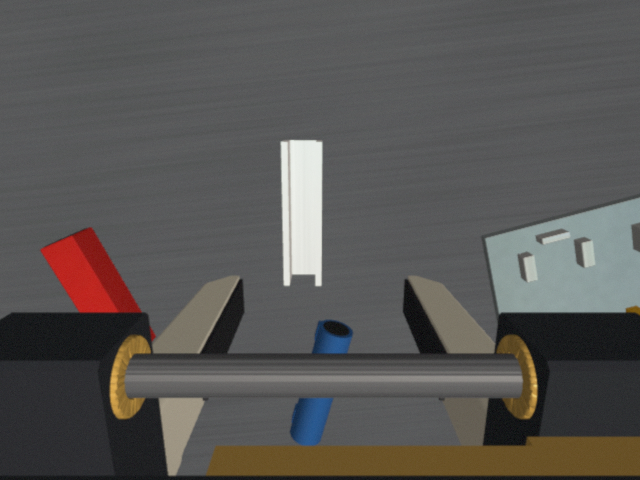

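The bench channel sits centred at (302,212), open side up, with the blue and red rails clear of the fingers. Going down to grasp.

Call:
step_arm([
  [0.75,-0.2,-1.9,3.5,0],
  [0.75,-0.3,-1.9,7,0],
  [0.75,-0.3,-1.9,10.5,0],
  [0.75,-0.3,-1.9,14,0],
  [0.75,-0.3,-1.9,16,0.007],
  [0.75,-0.3,-1.9,16,0.007],
  [0.75,-0.3,-1.9,16,0.007],
])

```text
time: 8.8
tcp_pos: [0.4476, -0.2741, 0.0329]
orientation: [-0.177, -3.134, -0.003]
contact_force: [-0.2, -0.2, 1.0]
gripper_width: 0.0702
finger_force: 0.0
```

```bash
python3 - <<'E'
from h import *
shift([.448,-.274,.009],83.5)
E
```

```text
tcp [ 0.4476 -0.2741  0.0329] yaw 83.5 shift cm [-0.04  0.01  2.39] turn 0.001 t 8.8
```

Call:
step_arm([
  [0.75,0,0,1.2,0],
  [0.75,0,0,2.3,0],
  [0.75,0,0,2.3,0],
  [0.75,0,0,2.3,0],
  [0.75,0,0,2.3,0],
])

```text
time: 9.22
tcp_pos: [0.4484, -0.2761, 0.0112]
orientation: [0.18, 3.136, -0.001]
contact_force: [-0.3, 0.4, 0.2]
gripper_width: 0.07
finger_force: 0.0
```

Call:
step_arm([
  [0.1,0,0,0,0],
  [0.1,0,0,0,0],
  [0.1,0,0,0,0],
  [0.1,0,0,0,0],
  [0.1,0,0,0,0],
  [0.1,0,0,0,0],
  [0.1,0,0,0,0],
], squeeze=35)

```text
time: 9.8
tcp_pos: [0.4482, -0.2756, 0.0107]
orientation: [0.18, 3.136, 0.001]
contact_force: [-0.4, 2.3, 2.2]
gripper_width: 0.0319
finger_force: 35.0
```

Call:
step_arm([
  [0.1,0,0,-2,0],
  [0.1,0,0,-5,0],
  [0.1,0,0,-9,0],
  [0.1,0,0,-13,0],
  [0.1,0,0,-13,0],
  [0.1,0,0,-13,0],
])

```text
time: 10.3
tcp_pos: [0.4497, -0.2772, 0.1434]
orientation: [0.18, 3.132, -0.005]
contact_force: [-0.6, -0.3, -4.3]
gripper_width: 0.0319
finger_force: 35.0
```

```bash
python3 - <<'E'
from h import *
shift([.559,-.050,.14],99.6)
E
```

```text
tcp [ 0.4497 -0.2772  0.1434] yaw 83.4 shift cm [-8.26 23.83  0.3 ] turn -0.282 t 10.3
```

Call:
step_arm([
  [0.1,-1.3,3.8,0,-0.04],
  [0.1,-2.6,7.6,0,-0.1],
  [0.1,-4,11.4,0,-0.15],
  [0.1,-5.3,15.2,0,-0.2],
  [0.1,-6.6,19,0,-0.25],
  [0.1,-8.3,23.8,0,-0.28],
  [0.1,-8.3,23.8,0,-0.28],
  [0.1,-8.3,23.8,0,-0.28],
])

```text
time: 10.97
tcp_pos: [0.5569, -0.0457, 0.1375]
orientation: [0.265, -3.126, -0.003]
contact_force: [0.6, -0.5, -3.8]
gripper_width: 0.0317
finger_force: 35.0
```

Call:
step_arm([
  [0.1,0,0,3,0],
  [0.1,0,0,6,0],
  [0.1,0,0,7.5,0],
  [0.1,0,0,7.5,0],
  [0.1,0,0,7.5,0],
  [0.1,0,0,7.5,0],
])

```text
time: 11.47
tcp_pos: [0.5578, -0.0499, 0.0661]
orientation: [-0.258, 3.131, -0.0]
contact_force: [0.8, 0.6, -3.2]
gripper_width: 0.0316
finger_force: 35.0
```

```bash
python3 - <<'E'
from h import *
shift([.559,-.050,.021],99.6)
s=snap('wrist','w4');W=cloud(s);im=s['image'].astype(int);x,y,z=W[...,0],W[...,1],W[...,2]
m=(np.hypot(x-.559,y+.05)<.085)&(z>.065)&(z<.098)&(abs(im[...,0]-im[...,2])<40)
p=W[m];r=cv2.minAreaRect((p[:,:2]*1000).astype(np.float32));print(len(p),r,np.percentile(p[:,2],[5,50,95]))
E
```

```text
tcp [ 0.5578 -0.0499  0.0661] yaw 99.4 shift cm [-0.12 -0.03  4.51] turn -0.003 t 11.47
10714 ((557.4926147460938, -50.91167068481445), (120.72904968261719, 63.0276985168457), 9.121999740600586) [0.0708137  0.08703777 0.09400293]
```

View pics/w4.png

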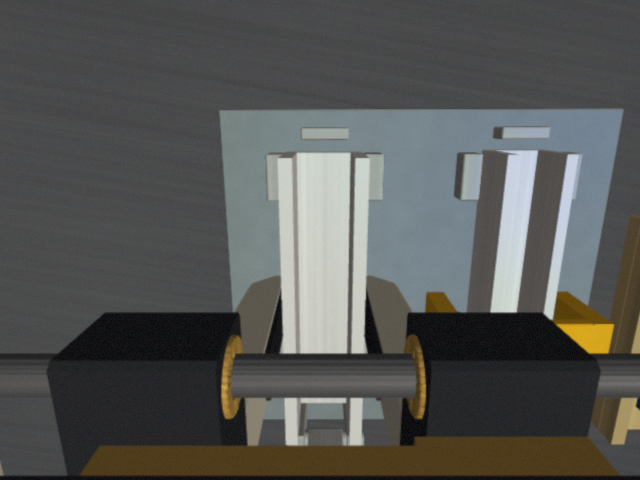

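The rail is lined up over the right lane (320,220), between the side blocks and short of the end stop at (325,133). Lowering it and releasing.

Call:
step_arm([
  [0.1,-0.1,0,1.5,0],
  [0.1,-0.1,0,3,0],
  [0.1,-0.1,0,3.8,0],
  [0.1,-0.1,0,4.4,0],
  [0.1,-0.1,0,4.4,0],
  [0.1,-0.1,0,4.4,0],
  [0.1,-0.1,0,4.4,0],
])

```text
time: 12.1
tcp_pos: [0.5595, -0.0489, 0.0227]
orientation: [-0.259, 3.129, -0.001]
contact_force: [-0.2, -0.6, -3.5]
gripper_width: 0.0318
finger_force: 35.0
```

```bash
python3 - <<'E'
from h import *
shift([.559,-.050,.0207],99.6)
E
```

```text
tcp [ 0.5595 -0.0489  0.0227] yaw 99.5 shift cm [ 0.07 -0.09  0.2 ] turn -0.002 t 12.1
```

Release gently (2 mm lower), opening to about 60 mm, then rise and look.

Call:
step_arm([
  [0.1,0.1,0,0.2,0],
  [0.1,0.1,0,0.2,0],
  [0.65,0.1,0,0.2,0],
  [0.65,0.1,0,0.2,0],
  [0.65,0.1,0,0.2,0],
  [0.65,0.1,0,0.2,0],
  [0.65,0.1,0,0.2,0],
])

```text
time: 12.68
tcp_pos: [0.5578, -0.049, 0.0197]
orientation: [-0.259, 3.131, -0.0]
contact_force: [0.1, 0.6, 0.2]
gripper_width: 0.0585
finger_force: 0.0
```

Call:
step_arm([
  [0.65,0,0,-3,0],
  [0.65,0,0,-7,0],
  [0.65,0,0,-11,0],
  [0.65,0,0,-15,0],
  [0.65,0,0,-18,0],
  [0.65,0,0,-18,0],
  [0.65,0,0,-18,0],
])

```text
time: 13.27
tcp_pos: [0.5595, -0.0493, 0.2026]
orientation: [-0.259, 3.126, -0.002]
contact_force: [-0.6, -0.2, 0.4]
gripper_width: 0.0602
finger_force: 0.0
```

```bash
python3 - <<'E'
from h import *
shift([.66,-.033,.20],99.6)
s=snap('wrist','w5');W=cloud(s);im=s['image'].astype(int);x,y,z=W[...,0],W[...,1],W[...,2]
R,G,B=im[...,0],im[...,1],im[...,2]
m=(np.hypot(x-.559,y+.05)<.068)&(z>.025)&(z<.06)&(abs(R-B)<40)&(abs(y+.05)<.04)
p=W[m];r=cv2.minAreaRect((p[:,:2]*1000).astype(np.float32));print(len(p),r,np.percentile(p[:,2],[5,50,95]))
s=snap('side','sd5');W=cloud(s);im=s['image'].astype(int)
R,G,B=im[...,0],im[...,1],im[...,2];x,y,z=W[...,0],W[...,1],W[...,2]
m=(R>150)&(G>110)&(B<90)&(z>.06)&(np.hypot(x-.65,y+.03)<.08)
print(m.sum(),W[m].min(0),W[m].max(0))
c=cv2.resize(s['image'][160:310,240:440,::-1],(800,600),interpolation=3);cv2.imwrite('pics/c5.png',c)
E
```

```text
tcp [ 0.5595 -0.0493  0.2026] yaw 99.5 shift cm [-10.18  -0.05   0.31] turn -0.002 t 13.27
1991 ((558.482177734375, -50.23823165893555), (120.48653411865234, 32.018463134765625), 9.515965461730957) [0.03500703 0.04172566 0.04292864]
131 [ 0.64633166 -0.04702906  0.10546269] [ 0.6663893  -0.02262607  0.14098872]
```

View pics/c5.png

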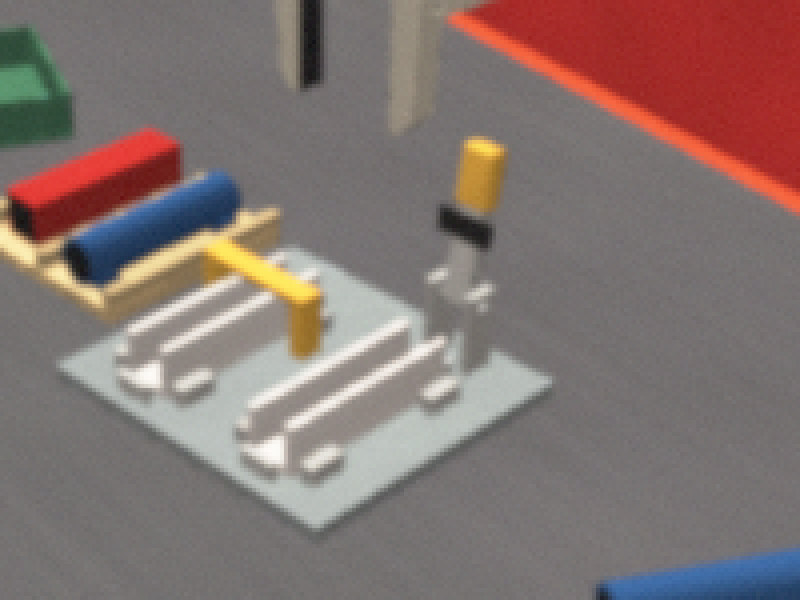

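The rail is seated flat at (340,410) in the crop, within 1 mm of the lane centre, with the clamp still up at (480,180). Next I shut the fingers, go behind the clamp grip and sweep it over along its arc.

Call:
step_arm([
  [0,-4,0,0,0],
  [0,-8,0,0,0],
  [0,-12,0,0,0],
  [0,-14,0,0,0],
  [0,-14,0,0,0],
  [0,-14,0,0,0],
  [0,-14,0,0,0],
])

```text
time: 13.95
tcp_pos: [0.6945, -0.0259, 0.1973]
orientation: [0.259, -3.127, -0.001]
contact_force: [-1.0, 0.6, -0.4]
gripper_width: 0.0183
finger_force: 0.0
```

Call:
step_arm([
  [0,0,0,3,0],
  [0,0,0,6,0],
  [0,0,0,7.8,0],
  [0,0,0,7.8,0],
  [0,0,0,7.8,0],
  [0,0,0,7.8,0],
])

```text
time: 14.45
tcp_pos: [0.6962, -0.0263, 0.1237]
orientation: [-0.259, 3.129, -0.001]
contact_force: [0.2, 0.2, 0.2]
gripper_width: 0.0005
finger_force: 0.0
```

```bash
cat >> h.py <<'E'
def lane():
    o=observe();d=(o['tcp_pos'][:2]-[.559,-.050])*1000;a=np.radians(9.6)
    print('lane mm',np.round([d[0]*np.cos(a)+d[1]*np.sin(a),-d[0]*np.sin(a)+d[1]*np.cos(a),o['tcp_pos'][2]*1000],1),o['contact_force'],o['gripper_width'])
E
python3 - <<'E'
from h import *
lane()
E
```

```text
lane mm [139.2   0.5 123.7] [0.16260896 0.22700103 0.17947815] 0.0005355116396462355
```

Call:
step_arm([
  [0,2,0,0,0],
  [0,3.7,0,0,0],
  [0,5.1,0,0,0],
  [0,6.6,0,0.3,0],
  [0,8,0,0.9,0],
  [0,9.2,0,1.7,0],
  [0,9.2,0,1.7,0],
  [0,9.2,0,1.7,0],
])

```text
time: 15.12
tcp_pos: [0.6059, -0.0413, 0.1068]
orientation: [-0.258, 3.128, -0.001]
contact_force: [-0.3, 0.0, 0.5]
gripper_width: 0.0004
finger_force: 0.0
```

```bash
python3 - <<'E'
from h import *
lane()
E
```

```text
lane mm [ 47.7   0.7 106.8] [-0.3240766   0.01127278  0.46770405] 0.0004157031364538245
```

```bash
cat >> h.py <<'E'
def grip(fn):
    for c in('side','scene'):
        s=snap(c,fn+c);W=cloud(s);im=s['image'].astype(int);a=np.radians(9.6)
        R,G,B=im[...,0],im[...,1],im[...,2];d=(W[...,:2]-[.559,-.05])*1000
        px=d[...,0]*np.cos(a)+d[...,1]*np.sin(a);py=-d[...,0]*np.sin(a)+d[...,1]*np.cos(a);z=W[...,2]*1000
        m=(R>120)&(G>80)&(B<90)&(z>40)&(abs(py)<25)&(px>-60)&(px<130)
        if m.sum(): print(c,m.sum(),'px',np.percentile(px[m],[2,50,98]).round(1),'z',np.percentile(z[m],[2,50,98]).round(1))
E
python3 - <<'E'
from h import *
grip('g6')
E
```

```text
side 132 px [16.7 25.4 43.5] z [ 90.  109.1 221.5]
scene 32 px [36.5 54.2 86.3] z [ 94.3 111.1 394. ]
```

Call:
step_arm([
  [0,0.6,0,0.5,0],
  [0,1.1,0,1.1,0],
  [0,1.5,0,1.7,0],
  [0,1.9,0,2.4,0],
  [0,2.2,0,3.1,0],
  [0,2.4,0,3.7,0],
  [0,2.4,0,3.7,0],
  [0,2.4,0,3.7,0],
])

```text
time: 15.88
tcp_pos: [0.5805, -0.0449, 0.0666]
orientation: [0.259, -3.129, -0.001]
contact_force: [-0.0, -0.5, -0.1]
gripper_width: 0.0009
finger_force: 0.0
```

```bash
python3 - <<'E'
from h import *
lane();grip('g7')
E
```

```text
lane mm [22.1  1.4 66.6] [-0.00995368 -0.49297235 -0.0709176 ] 0.000890468422116607
side 124 px [-4.4  2.5 26.9] z [ 53.   62.  181.6]
scene 23 px [26.1 31.6 56.3] z [ 61.7  72.  391. ]
```

Call:
step_arm([
  [0,0,0,0.3,0],
  [0,0,0,0.6,0],
  [0,0,0,0.9,0],
  [0,0,0,0.9,0],
  [0,0,0,0.9,0],
])

```text
time: 16.4
tcp_pos: [0.5817, -0.0451, 0.0588]
orientation: [-0.259, 3.131, -0.0]
contact_force: [-0.6, -1.0, 3.5]
gripper_width: 0.0
finger_force: 1.7
```

```bash
python3 - <<'E'
from h import *
lane();grip('g8')
E
```

```text
lane mm [23.2  1.  58.8] [-0.58168191 -0.96833614  3.52800254] 1.0267032205445018e-05
side 117 px [-4.3  3.3 26.8] z [ 47.6  55.3 172. ]
scene 14 px [11.1 32.5 60.8] z [ 60.7 121.6 371.3]
```

Call:
step_arm([
  [0,0,0,0.1,0],
  [0,0,0,0.2,0],
  [0,0,0,0.3,0],
  [0,0,0,0.3,0],
])

```text
time: 16.83
tcp_pos: [0.5817, -0.0451, 0.0583]
orientation: [-0.259, 3.131, -0.001]
contact_force: [-13.2, 0.6, 23.6]
gripper_width: 0.0007
finger_force: 12.0
```

Firm contact: the pad bears on the rail. Retreating upward and checking.

Call:
step_arm([
  [0,0,0,-1,0],
  [0,0,0,-4,0],
  [0,0,0,-8,0],
  [0,0,0,-12,0],
  [0,4,0,-15,0],
  [0,8,0,-15,0],
  [0,8,0,-15,0],
  [0,8,0,-15,0],
])

```text
time: 17.5
tcp_pos: [0.5012, -0.0584, 0.2061]
orientation: [-0.258, 3.13, -0.001]
contact_force: [0.4, -0.1, 0.4]
gripper_width: 0.0003
finger_force: 0.0
```

```bash
python3 - <<'E'
from h import *
grip('g9')
s=np.load('pics/g9side.npz');cv2.imwrite('pics/c9.png',cv2.resize(s['image'][150:350,200:467,::-1],(800,600),interpolation=3))
s=snap('wrist','w9');W=cloud(s);im=s['image'].astype(int);a=np.radians(9.6)
R,G,B=im[...,0],im[...,1],im[...,2];d=(W[...,:2]-[.559,-.05])*1000
px=d[...,0]*np.cos(a)+d[...,1]*np.sin(a);py=-d[...,0]*np.sin(a)+d[...,1]*np.cos(a);z=W[...,2]*1000
m=(R>120)&(G>80)&(B<90)&(abs(py)<20)&(z>35)&(z<80)&(px>-30)&(px<50);c=np.polyfit(px[m],z[m],1);print(m.sum(),px[m].min(),px[m].max(),'angle',np.pi/2-np.arctan(c[0]))
m=(abs(px)<68)&(abs(py)<30)&(z>25)&(z<46)&(abs(R-B)<40)&(R>120)
r=cv2.minAreaRect(W[m][:,:2].astype(np.float32)*1000);print(r,np.percentile(z[m],[5,50,95]))
E
```

```text
side 100 px [-4.9  5.5 28.1] z [46.6 54.6 58.7]
scene 70 px [-29.   14.2  29.2] z [ 56.5  60.7 424.6]
47 -4.565398408295377 29.874963002494532 angle 1.4119745418572642
((528.9117431640625, -55.118438720703125), (61.25307846069336, 31.99401092529297), 9.625310897827148) [31.33484745 41.68673635 42.97007958]
```

View pics/c9.png

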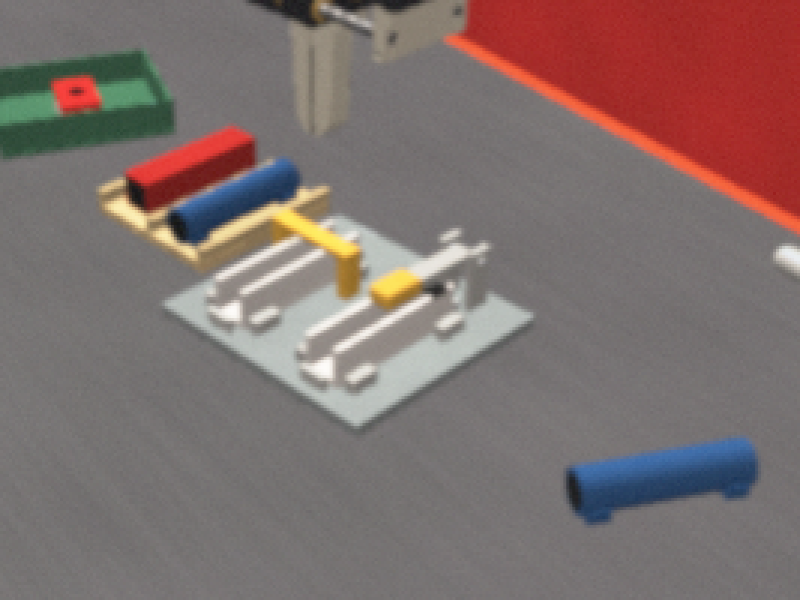

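The magnet is in the tray at (77,93), the channel is in the right lane, and the clamp lies flat on it at (400,288). The grip top is ≤ 59 mm high, which puts the clamp at about 1.55 rad. The other rails have not moved and the gripper is clear.

```bash
python3 -c "
from h import *
print(job_done())"
```

```text
the job is handed in; nothing more can be done
None
```

The job is handed in, with no verdict returned: the magnet is in the tray, the matching channel rail is flat in the right lane within about 1 mm of centre, and the clamp is down on it at about 1.55 rad, judged from its grip height (a noisy 47-point wrist fit read 1.41).

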